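# Release a pinned painting carrier and set it to dry

## Task

The painted horse on the white carrier must go to dry. First swing the red flap of the painting jig outwards, past upright, and lower it gently onto its rubber stop without letting it fall; then pull the yellow index knob up, twist it and leave it latched up. Then take the carrier by its cork grip, draw it out from under the bridge and set it down flat and square in the middle of the empty outlined place on the drying board, dropping nothing, keeping off the wet horse and leaving the flap down, the knob latched and the bottles, pot, airbrush and soldiers where they stand.

Things in the scene. Friction and masses are not known exactly. Their poses are not given: they have to be found in the camera images.
- jig: painting jig, origin on the table under the carrier's place; its -x is the way out for the carrier. Bed 175 mm long (x), 120 wide (y), top 40 mm up; rails 8 mm high. At x +38 to +72 a dark bridge (56 to 66 mm up) spans the carrier's rear: slide the carrier 40 mm or more to -x before lifting. Index knob at x +55, y 0. Rubber stop 32 mm high at x -90 to -135, 60 wide
- flap (a joint): red flap, rad: 0 closed (leans 0.3 inwards, to the jig's +x, in front of the carrier), 0.3 upright, 1.87 level on its stop, swung out to the jig's -x. 140 g, swings freely and slams if let go: gravity shuts it below 0.3, opens it above. Plate 84 mm wide, 6 thick, reaching 55 mm from the hinge; two 8 mm rods at y -34 and +34 mm run on to the pull bar
- flap_bar (a point): middle of the flap's pull bar: round, 10 mm thick, 68 mm long along the jig's y, 92 mm from the hinge line, with a free gap of 32 mm to the flap plate. It can be straddled from above, fingers closing along the jig's x, at every angle of the flap
- flap_hinge (a point): middle of the flap's hinge line (along the jig's y), at the jig's x = -85 mm, 36 mm above the table
- pin_lift (a joint): lift of the index plunger, m: 0 down, its 8 mm pin in the carrier's hole; a spring pulls it down with 4 N at 0 and 9 N at 0.012; travel ends at 0.016. Above 0.012 it is free to twist; twisted and let go it rests latched at about 0.012, the pin 3 mm clear of the carrier
- knob_twist (a joint): twist of the knob, rad, positive anticlockwise from above: 0 = locked, wing along the jig's x. Turns only while pulled up, either way, to 1.4 at most; turned by 0.8 or more it is latched and stays (friction 0.03 N m)
- knob_grip (a point): centre of the index knob's yellow wing: 38 mm long (along the jig's x when locked), 12 thick, 20 high, this point 105 mm above the table when down; its axes turn with it. Below it a 9 mm stem, then a steel collar 24 mm square, top 80 mm above the table
- carrier_grip (a point): centre of the carrier's cork grip, 28 mm thick, 50 mm high, upright in the middle of the white plate (140 mm along x, 80 wide, 12 thick, its underside 37 mm below this point). About 180 to 310 g in all. Hole at x +55 mm, wet horse at x -43 mm. In the jig its axes agree with the jig's
- horse: the freshly painted brown horse (20 mm along x, 36 mm along y, 34 mm high) fixed on the carrier plate, 43 mm to -x of the cork grip; origin under its middle on the plate's top; must not be touched
- carrier: the carrier of which carrier_grip is the grip; origin in the middle of the plate's underside
- board: fixed plywood drying board, 220 mm along x, 210 mm along y, 10 mm thick; origin on the table under its middle
- board_place (a point): centre, on the board's top, of the empty place outlined in black (154 mm along x, 93 mm along y), at y = +50 mm of the board; the carrier goes here with its length along the place's x, either way round
- soldier_grey: grey toy soldier 54 mm high on a 32 mm round base, standing on the board's other half; origin under its base; leave it
- soldier_green: green toy soldier 54 mm high on a 32 mm round base, standing on the board's other half; origin under its base; leave it
- paint_brown: dropper bottle of brown paint, 26 mm in diameter, 71 mm high, on the table beside the jig (its +y side); origin under its base; leave it
- paint_white: dropper bottle of white paint, 26 mm in diameter, 71 mm high, on the table beside the jig (its -y side); origin under its base; leave it
- pot: paint pot 42 mm in diameter and 42 mm high on the table in front of the jig, a little to the +y side of where the flap comes down; origin under its base; leave it
- varnish: tall amber bottle 36 mm in diameter and 150 mm high, standing between the jig and the board; origin under its base; leave it
- thinner: bottle of thinner 56 mm in diameter and 130 mm high at the back; origin under its base; leave it
- airbrush: steel airbrush 155 mm long lying at the back; leave it
There are look-alikes about, which are no part of the job. Leave any pink or purple look-alike of the carrier alone.

How it is judged:
On the way, in this order (a step that is already met when the one before it is completed fails the run):
1. the flap has been swung out and lies let go on its stop (value of joint flap above 1.78 rad and contact force between the fingers and jig below 0.3 N), for 0.2 s.
2. the index knob has been pulled, twisted and let go, and stays latched up (value of joint pin_lift above 0.0095 m and (value of joint knob_twist above 0.8 rad or value of joint knob_twist below -0.8 rad) and contact force between the fingers and jig below 0.3 N), for 0.2 s.
3. the carrier has been drawn out of the jig and lifted away (horizontal distance between carrier_grip and jig above 0.04 m and height (world z) of carrier_grip above 0.1 m), for 0.1 s.
At the end, for the whole second after the job is handed in: The carrier stands released, still and flat (0.08 rad) on the board, grip within 30 mm of the centre of the outlined place, length within 0.25 rad of its x; flap on its stop (over 1.78 rad); knob latched (lift over 9.5 mm, twist over 0.8 rad either way) (horizontal distance between carrier_grip and board_place below 0.03 m and z of carrier_grip in the frame of board_place between 0.03 and 0.041 m and angle between carrier_grip's own z axis and vertical below 0.08 rad and angle between the x axis of carrier_grip and the x axis of board_place, either way round below 0.25 rad and value of joint pin_lift above 0.0095 m and (value of joint knob_twist above 0.8 rad or value of joint knob_twist below -0.8 rad) and value of joint flap above 1.78 rad and linear speed of carrier below 0.02 m/s and contact force between the fingers and carrier below 0.1 N); the robot touches nothing.
It fails at once if the flap fell or was thrown (over 6 rad/s) (velocity of joint flap above 6 rad/s or velocity of joint flap below -6 rad/s).
It fails at once if the carrier was dropped (faster than 0.45 m/s while not held) (contact force between the fingers and carrier below 0.1 N and linear speed of carrier above 0.45 m/s).
It fails at once if the wet horse was touched (contact force between any of the fingers, the arm and horse above 0.3 N).
It fails at once if a bystander was moved by over 30 mm or knocked over (distance of any of paint_brown, paint_white, soldier_grey, soldier_green, pot, varnish, thinner, airbrush from where it was at the start of the episode above 0.03 m or angle between any of paint_brown, paint_white, soldier_grey, soldier_green, pot, varnish, thinner's own z axis and vertical above 0.4 rad).
It also fails if it takes over 64 s, if anything falls off the work surface, if the arm or the gripper's body presses on something with over 40 N, if the wrist force passes 120 N, or if a joint passes its speed limit or range.

## Robot

A 6-joint arm with a two-finger parallel gripper is mounted at the origin on the work surface. World frame = base frame: x ahead of the robot, y to its left, z up, the work surface at z = 0. Lengths are in m, angles in rad, forces in N, time in s.
With the tool pointing down it reaches from about 0.2 to 0.875 m from the base axis. Payload 3.4 kg.
Tool frame: the origin (TCP) lies midway between the tips of the shut fingers; the grasp point (between the pads) lies 19 mm behind it; z points along the fingers, y is the line along which they close (so a half turn about z gives the same grasp; the last joint's range is limited). The gripper opens to 94 mm and grips with 3 to 60 N. Pads are 16 mm wide; open, the fingers measure 119 mm over their backs; the gripper's body (75 mm by 177 mm) begins 78 mm behind the grasp point.
Start: joints at [-1.301, 0.276, 1.505, -0, 1.361, -0.121], TCP at [0.219, -0.532, 0.205] pointing down, gripper open.
Joint ranges: [-2.89, 2.89], [-0.75, 2.08], [0.22, 2.7], [-1.18, 4.32], [0.11, 2.71], [-2.7, 2.7]. Speed limits (rad/s): [2.57, 2.57, 3.14, 3.14, 3.14, 3.14].

## Interface

Orientations are given as a unit quaternion [x, y, z, w].
In Python, from bench import arm, vision gives the robot as it stands. The module is installed in compiled form; this text tells all that it offers.
- The arm moves only by the tool apply_moves, never from a script. Its argument "series" is a list of rows, each a list of 3 entries, a list of its own where there are three numbers: the shift along the tool's x, y, z in units of 3 cm (1.0 is 3 cm), then the turn, a rotation vector about the tool's x, y, z in units of 0.15 rad (1.0 is 0.15 rad), then the opening, from -1 (shut) to 1 (fully open). In form: [[[x, y, z], [ax, ay, az], jaw], ...]. A call has 1 to 5 rows; each row shifts and turns the commanded pose from where the row before left it, along the tool's axes as they then stand; what a row does not reach is not made up. A row lasts 1/10 s, in which the tool goes at most 50 mm and 8.59 degrees, less where a joint would pass 70% of its speed; a pose out of reach is approached as far as the arm can. A call with a number of a shift or a turn outside -1 to 1 is refused whole. A call with a gripper value outside its range is refused whole. The fingers move at their own pace and stop on an object; the grip force is fixed at half the most. Time passes only in rows, so rows that do not move let the fingers close. It gives the time, the measured TCP pose, the force, the opening and the grip force at its end, in the units of the state.
- arm.get_state(): the state, without advancing time (a new reading comes with each control period).
- vision.camera(name): name is "side" or "top"; returns the picture (420x560x3 uint8, blue, green, red); there is no depth.
- vision.get_calibration(name): a dict with "fx", "fy", "cx", "cy" (pixels), "position" and "orientation" of the camera in the world. Camera axes: x right, y down, z forward; pixel columns grow to the right and rows downward; lengths in m; the calibration is good to about 2 mm. A picture is of the moment at which its call begins. get_calibration takes no time and is no camera call.
- arm.job_done(): hands the job in; it is judged then, once.
Trained networks look in the newest picture that a camera, given by its name, has taken for a name from the list of things; names that differ only in an ending like _2 or _b are one class to them, and where a whole thing is asked for, a point or a joint stands for the part that bears it (a point fixed in the world has none). Each returns a list of dicts, best first, with "conf" (0 to 1); they miss things now and then, are a little off and sometimes report something else, mostly with a low value. They report only what shows in the picture. A call takes as long as a camera call. They do not tell look-alikes from the thing itself.
- vision.spot_in(target, camera): "centre" ([x, y, z] in m, in world coordinates, good to about 4 mm: the middle of the surface that is visible of it).
- vision.masks_of(target, camera): "region" (420x560 bool, what is visible of it).
The state is a dict: "time_s": time; "qpos": joint angles; "qvel": joint speeds; "effort": joint torques, N m; "tcp_pos": TCP position; "ee_rot": TCP orientation; "ft_force": force on the tool from outside, world axes, zero at the start; "wrist_torque": the same for the moment, N m; "gripper_width": finger opening in m; "gripper_force": force on a finger pad.
Only numpy, scipy, OpenCV 4.12 (cv2) and the standard library are available. Lean on these libraries where they do the work, as an engineer would, in place of code of your own. Each camera call takes 0.05 s, during which the arm holds its last target. There are 200 camera calls.

## Working session

There is one attempt and no reset: what is moved stays moved. The work goes in short steps, Python scripts to look and compute and a tool call to move; the robot and the scene stay as the last step left them, time stands still between calls to the robot, and variables do not carry over. Pictures are saved under pics/ and viewed, at most 10 in all, crops included, and the job is handed in when it is done.

Besides the shell and the picture viewer there is one more tool, called after "Request:" in YAML: its name, and indented under it one key for each argument. apply_moves: Moves the arm, as the interface text tells. Its arguments: {"type":"object","properties":{"series":{"type":"array"}},"required":["series"]}

```bash
mkdir -p pics; cat > h.py <<'E'
import numpy as np, cv2
from scipy.spatial.transform import Rotation as R
from bench import arm, vision
def shot(n,f):
    im=vision.camera(n); cv2.imwrite('pics/'+f,im); return im
def cal(n):
    c=vision.get_calibration(n); return c, R.from_quat(c['orientation']).as_matrix(), np.array(c['position'])
def px(n,p):
    c,M,t=cal(n); q=M.T@(np.array(p)-t); return np.round([c['fx']*q[0]/q[2]+c['cx'],c['fy']*q[1]/q[2]+c['cy']],1)
def onz(n,uv,z):
    c,M,t=cal(n); d=M@np.array([(uv[0]-c['cx'])/c['fx'],(uv[1]-c['cy'])/c['fy'],1]); return t+d*(z-t[2])/d[2]
E
python3 - <<'E'
from h import *
s=arm.get_state(); print(s['time_s'],s['tcp_pos'],s['ee_rot'],s['gripper_width'])
for n in('top','side'):
    shot(n,n+'0.png'); c=vision.get_calibration(n); print(n,c)
for n in('top','side'):
    for t in['jig','flap_bar','flap','knob_grip','carrier_grip','carrier','horse','board','soldier_grey','soldier_green','pot','varnish','thinner','paint_brown','paint_white','airbrush']:
        try: print(n,t,[(np.round(d['centre'],3).tolist(),round(d['conf'],2)) for d in vision.spot_in(t,n)[:3]])
        except Exception as e: print(t,e)
print(arm.get_state()['time_s'])
E
```

```text
0.0 [ 0.21885627 -0.53111671  0.20462049] [ 9.80973532e-01  1.94139431e-01 -6.79654442e-05 -8.98473922e-04] 0.09388395646927501
top {'fx': 380.8634255358343, 'fy': 380.8634255358343, 'cx': 277.9348758711632, 'cy': 214.9261697225069, 'position': array([0.46431667, 0.05833781, 1.00289998]), 'orientation': array([ 0.71021033, -0.7010813 ,  0.05526854, -0.03211988])}
side {'fx': 507.46841081140764, 'fy': 507.46841081140764, 'cx': 275.75766076632135, 'cy': 211.16421872880892, 'position': array([0.39525786, 0.70172594, 0.95189703]), 'orientation': array([-0.11699171,  0.93324297, -0.33752091,  0.03808063])}
top jig [([0.551, 0.157, 0.049], 0.97)]
top flap_bar [([0.502, 0.17, 0.091], 0.72)]
top flap [([0.5, 0.167, 0.09], 0.77), ([0.527, 0.16, 0.08], 0.45)]
top knob_grip [([0.572, -0.238, 0.012], 0.6), ([0.554, 0.052, 0.05], 0.27)]
top carrier_grip [([0.469, 0.408, 0.008], 0.94), ([0.369, 0.007, 0.016], 0.84), ([0.667, 0.366, 0.009], 0.66)]
top carrier [([0.56, 0.152, 0.052], 0.86), ([0.666, 0.369, 0.015], 0.75), ([0.465, 0.405, 0.016], 0.63)]
top horse [([0.503, 0.165, 0.087], 0.65), ([0.52
[... 838 characters left out ...]
9, 0.013], 0.92), ([0.559, 0.162, 0.052], 0.9), ([0.667, 0.382, 0.01], 0.89)]
side horse [([0.648, 0.408, 0.034], 0.73), ([0.369, -0.031, 0.039], 0.56), ([0.442, 0.386, 0.031], 0.52)]
side board [([0.57, -0.226, 0.01], 0.86), ([0.622, 0.144, 0.109], 0.27)]
side soldier_grey [([0.647, -0.284, 0.012], 0.46)]
side soldier_green [([0.514, -0.294, 0.015], 0.7)]
side pot [([0.434, 0.268, 0.039], 0.85)]
side varnish [([0.526, 0.008, 0.076], 0.91)]
side thinner [([0.768, 0.101, 0.073], 0.68)]
side paint_brown [([0.569, 0.268, 0.043], 0.78), ([0.536, 0.183, 0.045], 0.15)]
side paint_white [([0.554, 0.067, 0.036], 0.69), ([0.498, 0.169, 0.078], 0.36)]
side airbrush [([0.776, -0.059, 0.014], 0.63)]
1.7
```

View pics/top0.png

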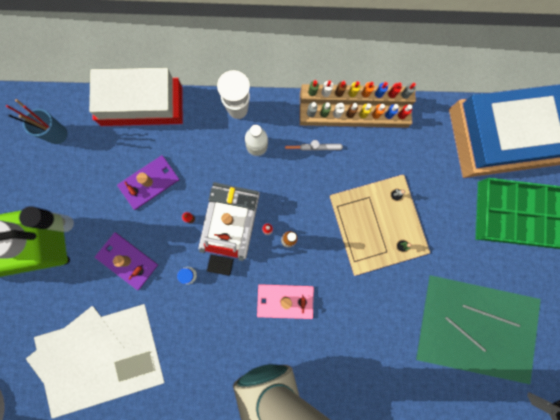

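View pics/side0.png

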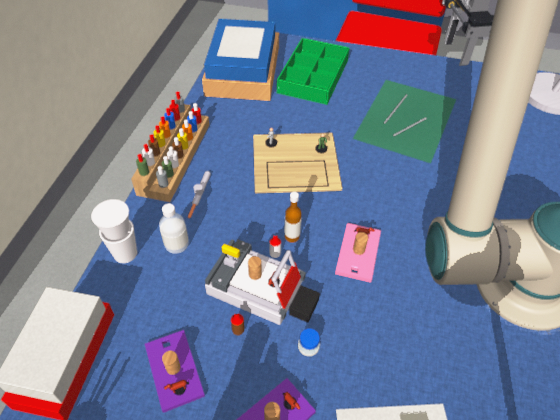

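```bash
python3 - <<'E'
from h import *
t=cv2.imread('pics/top0.png'); s=cv2.imread('pics/side0.png')
a=cv2.resize(t[175:290,170:310],None,fx=5,fy=5,interpolation=cv2.INTER_CUBIC)
cv2.imwrite('pics/topc.png',a)
b=cv2.resize(s[220:340,190:340],None,fx=5,fy=5,interpolation=cv2.INTER_CUBIC)
cv2.imwrite('pics/sidec.png',b)
# yellow knob
for n,im in(('top',t),('side',s)):
    h=cv2.cvtColor(im,cv2.COLOR_BGR2HSV)
    m=cv2.inRange(h,(22,150,120),(34,255,255)); m[:, :200 if n=='top' else 0]=0
    r=m[175:230,210:260] if n=='top' else m[230:270,200:260]
    o=(210,175) if n=='top' else (200,230)
    p=cv2.findNonZero(r).reshape(-1,2)+o
    print(n,'knob px',p.mean(0),cv2.minAreaRect(p.astype(np.float32)), onz(n,p.mean(0),.115 if n=='top' else .108))
vision.camera('top')
d=vision.masks_of('board','top')
for k in d[:1]:
    c=np.argwhere(k['region'])[:,::-1].astype(np.float32)
    q=cv2.boxPoints(cv2.minAreaRect(c)); w=[onz('top',x,.01)[:2] for x in q]; print(np.round(w,3),np.mean(w,0))
E
```

```text
top knob px [230.57971014 194.95652174] ((230.47061157226562, 195.11764526367188), (4.365641117095947, 16.00735092163086), 14.03624439239502) [0.6206422  0.14193778 0.115     ]
side knob px [230.49382716 250.4382716 ] ((230.5500030517578, 250.3500213623047), (18.973663330078125, 9.17060375213623), 18.434947967529297) [0.62351778 0.14388062 0.108     ]
[[ 0.643 -0.107]
 [ 0.71  -0.311]
 [ 0.496 -0.37 ]
 [ 0.433 -0.171]] [ 0.57069529 -0.23968023]
```

View pics/topc.png

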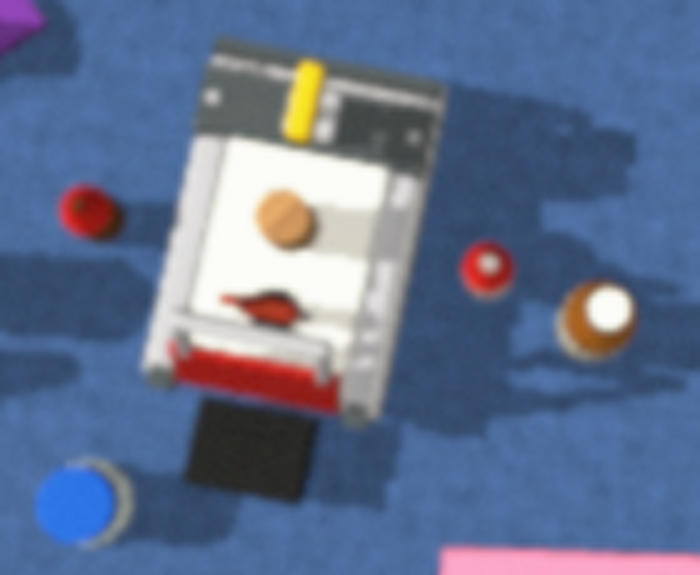

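View pics/sidec.png

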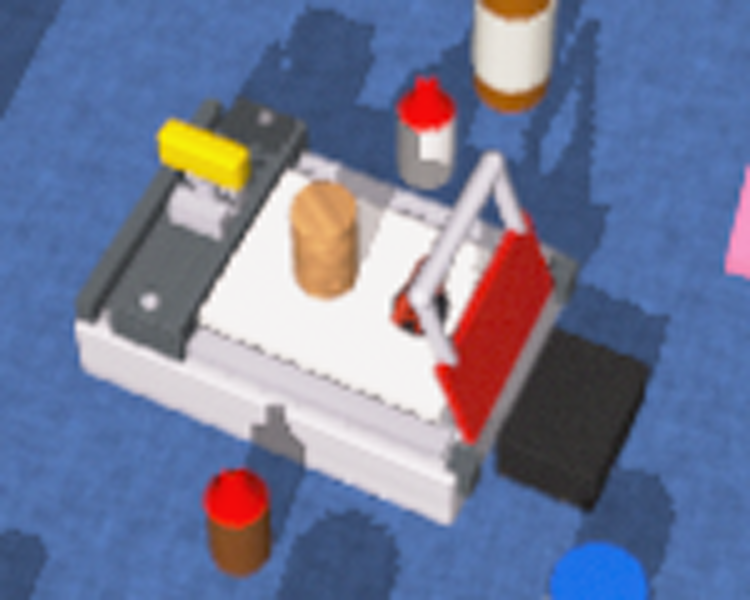

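```bash
python3 - <<'E'
from h import *
f=lambda x,y:(x/5+170,y/5+175)
g=lambda x,y:(x/5+190,y/5+220)
P=lambda *a:print(*[np.round(x,3) if not isinstance(x,str) else x for x in a])
b1=onz('top',f(180,320),.129);b2=onz('top',f(328,352),.129);P('bar',b1,b2,(b1+b2)/2)
c1=onz('side',g(418,300),.126);c2=onz('side',g(492,157),.126);P('bar s',c1,c2,(c1+c2)/2)
P('cork',onz('top',f(287,214),.102),onz('side',g(324,202),.102))
P('knob',onz('top',f(304,100),.115),onz('side',g(206,150),.110))
# stop corners top z=.032
P('stop',*[onz('top',f(*q),.032) for q in((187,480),(303,500),(318,420))])
P('railends',onz('top',f(143,368),.048),onz('top',f(378,420),.048))
P('bridge', *[onz('top',f(*q),.066) for q in((197,128),(428,172),(217,42),(447,88))])
t=cv2.imread('pics/top0.png')
# outline on board px corners
o=[onz('top',q,.01) for q in((337,205),(369,197),(386,251),(355,262))]; P('place',*o,np.mean(o,0))
s=[onz('side',q,.01) for q in((269,161),(325,161),(328,187),(268,188))]; P('place s',*s,np.mean(s,0))
E
```

```text
bar [0.515 0.194 0.129] [0.502 0.126 0.129] [0.509 0.16  0.129]
bar s [0.519 0.201 0.126] [0.507 0.129 0.126] [0.513 0.165 0.126]
cork [0.568 0.149 0.102] [0.57  0.151 0.102]
knob [0.621 0.141 0.115] [0.622 0.144 0.11 ]
stop [0.441 0.203 0.032] [0.432 0.144 0.032] [0.471 0.138 0.032]
railends [0.496 0.224 0.048] [0.472 0.107 0.048]
bridge [0.614 0.198 0.066] [0.594 0.084 0.066] [0.658 0.19  0.066] [0.636 0.075 0.066]
place [ 0.617 -0.13   0.01 ] [ 0.64  -0.216  0.01 ] [ 0.497 -0.258  0.01 ] [ 0.467 -0.176  0.01 ] [ 0.555 -0.195  0.01 ]
place s [ 0.638 -0.22   0.01 ] [ 0.495 -0.258  0.01 ] [ 0.471 -0.168  0.01 ] [ 0.616 -0.127  0.01 ] [ 0.555 -0.193  0.01 ]
```

Request:
apply_moves:
  series:
    - [[0,0,-0.7],[0,0,-1],0]
    - [[0,0,-0.7],[0,0,-1],0]
    - [[0,0,-0.7],[0,0,-1],0]
    - [[0,0,-0.7],[0,0,-1],0]
    - [[0,0,-0.6],[0,0,-1],0]

```text
time_s: 2.3
tcp_pos: [0.2191, -0.5318, 0.3087]
ee_rot: [0.84, 0.543, -0.0, 0.0]
ft_force: [-0.5, 0.1, 0.6]
gripper_width: 0.0574
gripper_force: 0.0
```

```bash
cat >> h.py <<'E'
J=np.array([.568,.152]); JY=-.18
def jig(x,y,z):
    c,s=np.cos(JY),np.sin(JY); return np.array([J[0]+c*x-s*y,J[1]+s*x+c*y,z])
def go(p,yaw=None):
    """remaining move in tool axes, units of 3cm; turn as rotvec in .15 rad"""
    s=arm.get_state(); M=R.from_quat(s['ee_rot']); 
    T=M if yaw is None else R.from_euler('z',yaw)*R.from_quat([1,0,0,0])
    print('t',round(s['time_s'],2),'tcp',np.round(s['tcp_pos'],4),'w',round(s['gripper_width'],4),'gf',round(s['gripper_force'],1),'ft',np.round(s['ft_force'],1))
    d=np.array(p)-s['tcp_pos']
    print('shift now-axes',np.round(M.inv().apply(d)/.03,2),'turned-axes',np.round(T.inv().apply(d)/.03,2),'turn',np.round((M.inv()*T).as_rotvec()/.15,2))
E
python3 -c "
from h import *
b=jig(-.058,0,.20); print(b); go(b,1.391)"
```

```text
[0.51093707 0.16238372 0.2       ]
t 2.3 tcp [ 0.2191 -0.5318  0.3087] w 0.0574 gf 0.0 ft [-0.5  0.1  0.6]
shift now-axes [25.1  -0.65  3.6 ] turned-axes [24.51  5.43  3.62] turn [ 0.    0.01 -1.63]
```

Request:
apply_moves:
  series:
    - [[1,0,0],[0,0,-0.8],0]
    - [[1,0.2,0],[0,0,-0.83],0]
    - [[1,0.2,0],[0,0,0],0]
    - [[1,0.2,0],[0,0,0],0]
    - [[1,0.2,0],[0,0,0],0]

```text
time_s: 2.8
tcp_pos: [0.281, -0.3913, 0.3075]
ee_rot: [0.77, 0.638, 0.0, 0.0]
ft_force: [-0.6, 0.5, 0.1]
gripper_width: 0.0472
gripper_force: 0.0
```

Request:
apply_moves:
  series:
    - [[1,0.2,0],[0,0,0],0]
    - [[1,0.2,0],[0,0,0],0]
    - [[1,0.2,0],[0,0,0],0]
    - [[1,0.2,0],[0,0,0],0]
    - [[1,0.2,0],[0,0,0],0]

```text
time_s: 3.3
tcp_pos: [0.3381, -0.2494, 0.3076]
ee_rot: [0.77, 0.638, 0.0, 0.0]
ft_force: [0.9, -0.3, 0.6]
gripper_width: 0.0472
gripper_force: 0.0
```

Request:
apply_moves:
  series:
    - [[1,0.2,0],[0,0,0],0]
    - [[1,0.2,0],[0,0,0],0]
    - [[1,0.2,0],[0,0,0],0]
    - [[1,0.2,0],[0,0,0],0]
    - [[1,0.2,0],[0,0,0],0]

```text
time_s: 3.8
tcp_pos: [0.3952, -0.1075, 0.3076]
ee_rot: [0.77, 0.639, 0.0, 0.0]
ft_force: [1.4, -0.3, 0.0]
gripper_width: 0.0471
gripper_force: 0.0
```

Request:
apply_moves:
  series:
    - [[1,0.2,0],[0,0,0],0]
    - [[1,0.2,0],[0,0,0],0]
    - [[1,0.2,0],[0,0,0],0]
    - [[1,0.2,0],[0,0,0],0]
    - [[1,0.2,0],[0,0,0],0]

```text
time_s: 4.3
tcp_pos: [0.4524, 0.0344, 0.3076]
ee_rot: [0.769, 0.639, 0.0, 0.0]
ft_force: [0.9, -0.6, -0.0]
gripper_width: 0.0468
gripper_force: 0.0
```

```bash
python3 -c "
from h import *
go(jig(-.058,0,.20),1.391)"
```

```text
t 4.3 tcp [0.4524 0.0344 0.3076] w 0.0468 gf 0.0 ft [ 0.9 -0.6 -0. ]
shift now-axes [4.55 1.13 3.59] turned-axes [4.55 1.16 3.59] turn [ 0.    0.   -0.04]
```

Request:
apply_moves:
  series:
    - [[0.91,0.23,0.3],[0,0,0],0]
    - [[0.91,0.23,0.3],[0,0,0],0]
    - [[0.91,0.23,0.6],[0,0,0],0]
    - [[0.91,0.23,0.8],[0,0,0],0]
    - [[0.91,0.23,0.8],[0,0,0],0]

```text
time_s: 4.8
tcp_pos: [0.5118, 0.1621, 0.223]
ee_rot: [0.769, 0.639, 0.0, 0.0]
ft_force: [0.6, -0.6, -0.4]
gripper_width: 0.0471
gripper_force: 0.0
```

Request:
apply_moves:
  series:
    - [[0,0,0.8],[0,0,0],0]
    - [[0,0,0.8],[0,0,0],0]
    - [[0,0,0],[0,0,0],0]

```text
time_s: 5.1
tcp_pos: [0.5087, 0.1608, 0.1723]
ee_rot: [0.769, 0.639, -0.003, -0.002]
ft_force: [-0.2, -0.6, 0.4]
gripper_width: 0.047
gripper_force: 0.0
```

```bash
python3 -c "
from h import *
go(jig(-.058,0,.112),1.391)
im=shot('side','s1.png'); im=im[170:320,190:360]; cv2.imwrite('pics/s1c.png',cv2.resize(im,None,fx=3.5,fy=3.5,interpolation=cv2.INTER_CUBIC))"
```

```text
t 5.1 tcp [0.5087 0.1608 0.1723] w 0.047 gf 0.0 ft [-0.2 -0.6  0.4]
shift now-axes [0.07 0.08 2.01] turned-axes [0.07 0.06 2.01] turn [-0.05  0.02 -0.03]
```

View pics/s1c.png

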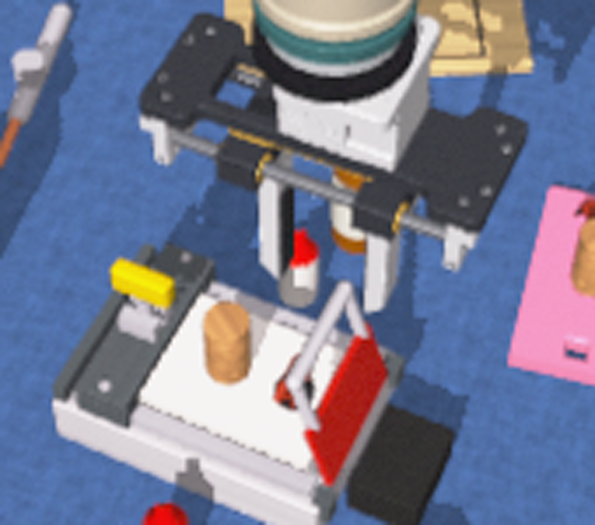

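Request:
apply_moves:
  series:
    - [[0.05,0.06,0.7],[0,0,0],0]
    - [[0,0,0.7],[0,0,0],0]
    - [[0,0,0.6],[0,0,0],-0.2]
    - [[0,0,0],[0,0,0],-0.5]
    - [[0,0,0],[0,0,0],-0.7]

```text
time_s: 5.65
tcp_pos: [0.5143, 0.1621, 0.1169]
ee_rot: [0.77, 0.638, 0.001, 0.001]
ft_force: [-0.1, 0.0, -0.0]
gripper_width: 0.0266
gripper_force: 0.0
```

Request:
apply_moves:
  series:
    - [[0,0,0],[0,0,0],-1]
    - [[0,0,0],[0,0,0],-1]
    - [[0,0,0],[0,0,0],-1]

```text
time_s: 5.95
tcp_pos: [0.512, 0.1626, 0.1167]
ee_rot: [0.77, 0.638, -0.0, -0.001]
ft_force: [-3.8, 1.2, 5.6]
gripper_width: 0.0088
gripper_force: 30.0
```

```bash
python3 - <<'E'
from h import *
go(jig(-.058,0,.112),1.391)
# arc from measured tcp, tool-axis increments (tool y = jig +x, z down), r=92
r=.092; a=np.linspace(0,1.87,16)
p=np.c_[np.sin(.3-a),-np.cos(.3-a)]*r/.03
print(np.round(np.diff(p,axis=0),2).tolist())
shot('top','t2.png'); im=cv2.imread('pics/t2.png')
E
```

```text
t 5.95 tcp [0.512  0.1626 0.1167] w 0.0088 gf 30.0 ft [-3.8  1.2  5.6]
shift now-axes [-0.01 -0.03  0.16] turned-axes [-0.01 -0.03  0.16] turn [-0.01 -0.   -0.04]
[[-0.37, -0.09], [-0.38, -0.04], [-0.38, 0.0], [-0.38, 0.05], [-0.37, 0.1], [-0.35, 0.14], [-0.33, 0.19], [-0.31, 0.23], [-0.28, 0.26], [-0.24, 0.3], [-0.2, 0.32], [-0.16, 0.35], [-0.12, 0.36], [-0.07, 0.38], [-0.02, 0.38]]
```

Request:
apply_moves:
  series:
    - [[0,-0.37,-0.09],[0,0,0],-1]
    - [[0,-0.38,-0.04],[0,0,0],-1]
    - [[0,-0.38,0],[0,0,0],-1]
    - [[0,-0.38,0.05],[0,0,0],-1]
    - [[0,-0.37,0.1],[0,0,0],-1]

```text
time_s: 6.5
tcp_pos: [0.4571, 0.1733, 0.1154]
ee_rot: [0.77, 0.639, 0.001, -0.0]
ft_force: [2.3, 2.3, -1.2]
gripper_width: 0.0091
gripper_force: 30.0
```

```bash
python3 - <<'E'
from h import *
for a in(.623,.65): go(jig(-.085+.092*np.sin(.3-a),0,.029+.092*np.cos(.3-a)),1.391)
E
```

```text
t 6.5 tcp [0.4571 0.1733 0.1154] w 0.0091 gf 30.0 ft [ 2.3  2.3 -1.2]
shift now-axes [-0.04 -0.04 -0.03] turned-axes [-0.04 -0.04 -0.03] turn [ 0.01 -0.01 -0.04]
t 6.5 tcp [0.4571 0.1733 0.1154] w 0.0091 gf 30.0 ft [ 2.3  2.3 -1.2]
shift now-axes [-0.04 -0.12 -0.  ] turned-axes [-0.04 -0.12 -0.  ] turn [ 0.01 -0.01 -0.04]
```

Tracks the arc within about 1 mm.

Request:
apply_moves:
  series:
    - [[0,-0.35,0.14],[0,0,0],-1]
    - [[0,-0.33,0.19],[0,0,0],-1]
    - [[0,-0.31,0.23],[0,0,0],-1]
    - [[0,-0.28,0.26],[0,0,0],-1]
    - [[0,-0.24,0.3],[0,0,0],-1]

```text
time_s: 7.0
tcp_pos: [0.4125, 0.1815, 0.0805]
ee_rot: [0.77, 0.638, 0.0, -0.0]
ft_force: [2.3, 5.6, 0.5]
gripper_width: 0.0091
gripper_force: 30.0
```

```bash
python3 - <<'E'
from h import *
a=1.247; go(jig(-.085+.092*np.sin(.3-a),0,.029+.092*np.cos(.3-a)),1.391)
E
```

```text
t 7.0 tcp [0.4125 0.1815 0.0805] w 0.0091 gf 30.0 ft [2.3 5.6 0.5]
shift now-axes [-0.04 -0.05 -0.08] turned-axes [-0.04 -0.05 -0.08] turn [-0.   -0.01 -0.04]
```

Request:
apply_moves:
  series:
    - [[0,-0.2,0.32],[0,0,0],-1]
    - [[0,-0.16,0.33],[0,0,0],-1]
    - [[0,-0.12,0.34],[0,0,0],-1]
    - [[0,-0.07,0.36],[0,0,0],-1]
    - [[0,-0.02,0.34],[0,0,0],-1]

```text
time_s: 7.5
tcp_pos: [0.395, 0.1846, 0.0294]
ee_rot: [0.77, 0.638, -0.001, -0.001]
ft_force: [-0.7, 6.8, 2.2]
gripper_width: 0.0087
gripper_force: 30.0
```

Request:
apply_moves:
  series:
    - [[0,0,0.06],[0,0,0],-1]
    - [[0,0,0.04],[0,0,0],-1]
    - [[0,0,0],[0,0,0],-1]

```text
time_s: 7.8
tcp_pos: [0.3949, 0.1846, 0.0264]
ee_rot: [0.77, 0.638, -0.001, -0.001]
ft_force: [-0.6, 6.5, 1.2]
gripper_width: 0.0092
gripper_force: 30.0
```

```bash
python3 - <<'E'
from h import *
a=1.87; go(jig(-.085+.092*np.sin(.3-a),0,.029+.092*np.cos(.3-a)),1.391)
E
```

```text
t 7.8 tcp [0.3949 0.1846 0.0264] w 0.0092 gf 30.0 ft [-0.6  6.5  1.2]
shift now-axes [-0.04 -0.03 -0.09] turned-axes [-0.04 -0.03 -0.09] turn [-0.02 -0.   -0.05]
```

Request:
apply_moves:
  series:
    - [[0,0,0.06],[0,0,0],-1]
    - [[0,0,0.06],[0,0,0],-1]
    - [[0,0,0],[0,0,0],-1]

```text
time_s: 8.1
tcp_pos: [0.3948, 0.1846, 0.0229]
ee_rot: [0.77, 0.638, -0.001, -0.001]
ft_force: [1.5, 7.2, 0.0]
gripper_width: 0.0091
gripper_force: 30.0
```

```bash
python3 - <<'E'
from h import *
im=shot('side','s2.png'); im=im[190:360,220:400]; cv2.imwrite('pics/s2c.png',cv2.resize(im,None,fx=3.4,fy=3.4,interpolation=cv2.INTER_CUBIC))
E
```

```text
(no output)
```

View pics/s2c.png

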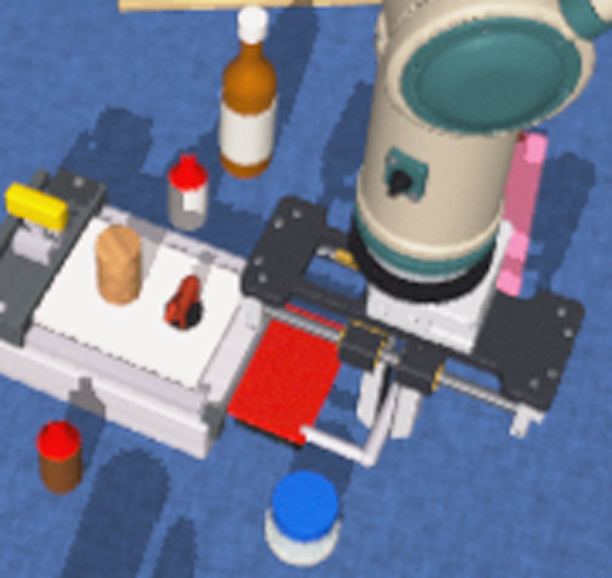

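Request:
apply_moves:
  series:
    - [[0,0,0.06],[0,0,0],-1]
    - [[0,0,0.06],[0,0,0],-1]
    - [[0,0,0.06],[0,0,0],-1]
    - [[0,0,0],[0,0,0],-1]

```text
time_s: 8.55
tcp_pos: [0.3948, 0.1846, 0.0209]
ee_rot: [0.77, 0.638, -0.001, -0.001]
ft_force: [-7.8, 4.8, 34.9]
gripper_width: 0.0087
gripper_force: 30.0
```

Request:
apply_moves:
  series:
    - [[0,0,-0.1],[0,0,0],-1]
    - [[0,0,0],[0,0,0],-0.5]
    - [[0,0,0],[0,0,0],-0.5]
    - [[0,0,0],[0,0,0],-0.5]
    - [[0,0,0],[0,0,0],-0.5]

```text
time_s: 9.05
tcp_pos: [0.3957, 0.1833, 0.0208]
ee_rot: [0.769, 0.639, -0.001, -0.0]
ft_force: [-0.3, -0.5, 1.0]
gripper_width: 0.0236
gripper_force: 0.0
```

Request:
apply_moves:
  series:
    - [[0,0,-0.3],[0,0,0],-0.5]
    - [[0,0,-1],[0,0,0],-0.5]
    - [[0,0,-1],[0,0,0],-0.5]
    - [[0,0,-1],[0,0,0],-0.5]
    - [[0,0,-1],[0,0,0],-0.2]

```text
time_s: 9.55
tcp_pos: [0.3963, 0.1837, 0.1522]
ee_rot: [0.77, 0.639, -0.0, 0.0]
ft_force: [1.9, 0.9, -0.2]
gripper_width: 0.029
gripper_force: 0.0
```

```bash
python3 -c "
from h import *
print(jig(.055,0,.2)); go(jig(.055,0,.2),-.18)"
```

```text
[0.6221114  0.14215337 0.2       ]
t 9.55 tcp [0.3963 0.1837 0.1522] w 0.029 gf 0.0 ft [ 1.9  0.9 -0.2]
shift now-axes [ 0.03  7.65 -1.59] turned-axes [ 7.65  0.02 -1.59] turn [ 0.   -0.   10.44]
```

Request:
apply_moves:
  series:
    - [[0,0.3,-1],[0,0,0],0]
    - [[0,0.95,-0.8],[0,0,0],0]
    - [[0,1,0],[0,0,0],0]
    - [[0,1,0],[0,0,0],0]
    - [[0,1,0],[0,0,0],0]

```text
time_s: 10.05
tcp_pos: [0.5228, 0.16, 0.2054]
ee_rot: [0.77, 0.639, 0.0, 0.0]
ft_force: [0.4, 0.4, 0.0]
gripper_width: 0.0469
gripper_force: 0.0
```

Request:
apply_moves:
  series:
    - [[0,1,0],[0,0,0],0]
    - [[0,1,0],[0,0,0],0]
    - [[0,1,0],[0,0,0],0]
    - [[0,0.4,0],[0,0,1],0]
    - [[0,0,0],[0,0,1],0]

```text
time_s: 10.55
tcp_pos: [0.6239, 0.1407, 0.2041]
ee_rot: [0.858, 0.513, -0.0, 0.0]
ft_force: [-1.8, 0.4, 0.4]
gripper_width: 0.0468
gripper_force: 0.0
```

Request:
apply_moves:
  series:
    - [[0,0,0],[0,0,1],0]
    - [[0,0,0],[0,0,1],0]
    - [[0,0,0],[0,0,1],0]
    - [[0,0,0],[0,0,1],0]
    - [[0,0,0],[0,0,1],0]

```text
time_s: 11.05
tcp_pos: [0.6218, 0.1414, 0.2049]
ee_rot: [0.986, 0.164, -0.0, 0.0]
ft_force: [-0.1, -1.2, -1.1]
gripper_width: 0.0472
gripper_force: 0.0
```

Request:
apply_moves:
  series:
    - [[0,0,0],[0,0,1],0]
    - [[0,0,0],[0,0,1],0]
    - [[0,0,0],[0,0,1],0]
    - [[0,0,0],[0,0,0.44],0]
    - [[0,0,0],[0,0,0],0]

```text
time_s: 11.55
tcp_pos: [0.6219, 0.1415, 0.2049]
ee_rot: [0.996, -0.09, -0.0, 0.0]
ft_force: [0.3, 1.4, 0.3]
gripper_width: 0.0468
gripper_force: 0.0
```

```bash
python3 - <<'E'
from h import *
go(jig(.055,0,.09),-.18)
for n in('side','top'):
    im=shot(n,n+'3.png')
    print(n,[(np.round(d['centre'],3).tolist(),round(d['conf'],2)) for d in vision.spot_in('knob_grip',n)[:3]],[(np.round(d['centre'],3).tolist(),round(d['conf'],2)) for d in vision.spot_in('flap',n)[:3]])
    h=cv2.cvtColor(im,cv2.COLOR_BGR2HSV); m=cv2.inRange(h,(0,180,100),(8,255,255))
    if n=='side':
        im=im[140:310,190:370]; cv2.imwrite('pics/s3c.png',cv2.resize(im,None,fx=3.4,fy=3.4,interpolation=cv2.INTER_CUBIC))
E
```

```text
t 11.55 tcp [0.6219 0.1415 0.2049] w 0.0468 gf 0.0 ft [0.3 1.4 0.3]
shift now-axes [ 0.   -0.03  3.83] turned-axes [ 0.   -0.02  3.83] turn [ 0.  0. -0.]
side [([0.555, 0.162, 0.055], 0.69), ([0.621, 0.143, 0.11], 0.44), ([0.537, 0.18, 0.041], 0.44)] [([0.45, 0.177, 0.04], 0.67)]
top [([0.611, 0.144, 0.112], 0.58), ([0.775, -0.07, 0.015], 0.17)] [([0.458, 0.18, 0.04], 0.71)]
```

View pics/s3c.png

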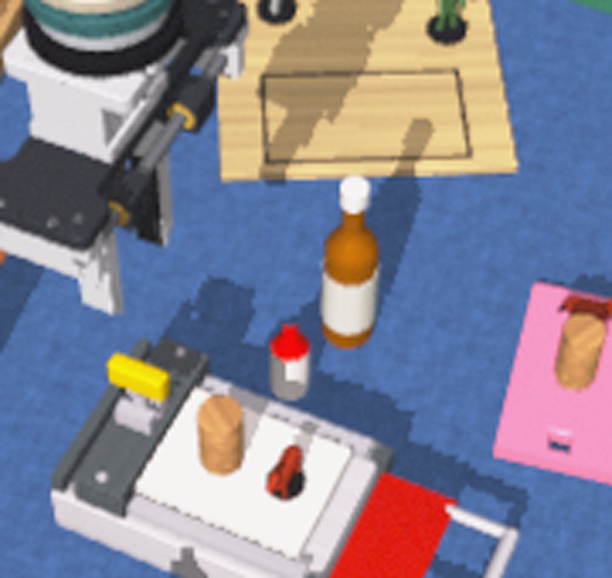

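Request:
apply_moves:
  series:
    - [[0,0,1],[0,0,0],0]
    - [[0,0,1],[0,0,0],0]
    - [[0,0,1],[0,0,0],0]
    - [[0,0,0.6],[0,0,0],0]
    - [[0,0,0.25],[0,0,0],-0.4]

```text
time_s: 12.35
tcp_pos: [0.6206, 0.1415, 0.0868]
ee_rot: [0.996, -0.09, -0.002, 0.0]
ft_force: [0.0, 0.6, 0.3]
gripper_width: 0.0418
gripper_force: 0.0
```

Request:
apply_moves:
  series:
    - [[0,0,0],[0,0,0],-1]
    - [[0,0,0],[0,0,0],-1]
    - [[0,0,0],[0,0,0],-1]
    - [[0,0,0],[0,0,0],-1]

```text
time_s: 12.75
tcp_pos: [0.623, 0.142, 0.0904]
ee_rot: [0.996, -0.09, 0.001, -0.0]
ft_force: [1.2, 0.8, 1.3]
gripper_width: 0.0115
gripper_force: 30.0
```

Gripped (11.5 mm). Pull up 14 mm.

Request:
apply_moves:
  series:
    - [[0,0,-0.16],[0,0,0],-1]
    - [[0,0,-0.16],[0,0,0],-1]
    - [[0,0,-0.16],[0,0,0],-1]
    - [[0,0,0],[0,0,0],-1]

```text
time_s: 13.15
tcp_pos: [0.6227, 0.1419, 0.1035]
ee_rot: [0.996, -0.09, 0.001, -0.0]
ft_force: [4.2, 2.4, -10.7]
gripper_width: 0.0121
gripper_force: 30.0
```

Request:
apply_moves:
  series:
    - [[0,0,-0.04],[0,0,-0.8],-1]
    - [[0,0,0],[0,0,-0.8],-1]
    - [[0,0,0],[0,0,-0.8],-1]
    - [[0,0,0],[0,0,-0.8],-1]
    - [[0,0,0],[0,0,-0.8],-1]

```text
time_s: 13.65
tcp_pos: [0.6227, 0.142, 0.1039]
ee_rot: [0.978, 0.21, 0.0, -0.0]
ft_force: [4.9, 2.2, -9.5]
gripper_width: 0.012
gripper_force: 30.0
```

Request:
apply_moves:
  series:
    - [[0,0,0],[0,0,-0.8],-1]
    - [[0,0,0],[0,0,-0.8],-1]
    - [[0,0,0],[0,0,-0.8],-1]
    - [[0,0,0],[0,0,-0.8],-1]
    - [[0,0,0],[0,0,0],-1]

```text
time_s: 14.15
tcp_pos: [0.6227, 0.1421, 0.1039]
ee_rot: [0.9, 0.435, 0.0, -0.0]
ft_force: [4.0, 2.4, -10.1]
gripper_width: 0.0118
gripper_force: 30.0
```

Request:
apply_moves:
  series:
    - [[0,0,0.06],[0,0,0],-1]
    - [[0,0,0],[0,0,0],-0.4]
    - [[0,0,0],[0,0,0],0]
    - [[0,0,0],[0,0,0],0]
    - [[0,0,0],[0,0,0],0]

```text
time_s: 14.65
tcp_pos: [0.6219, 0.1415, 0.1036]
ee_rot: [0.901, 0.435, 0.0, 0.0]
ft_force: [-0.1, 0.8, 0.6]
gripper_width: 0.0401
gripper_force: 0.0
```

Request:
apply_moves:
  series:
    - [[0,0,-0.3],[0,0,0],0]
    - [[0,0,-1],[0,0,0],0]
    - [[0,0,-1],[0,0,0],0]
    - [[0,0,-1],[0,0,0],0]
    - [[0,0,0],[0,0,1],0.2]

```text
time_s: 15.15
tcp_pos: [0.6248, 0.142, 0.2079]
ee_rot: [0.931, 0.364, 0.005, 0.001]
ft_force: [1.4, 0.1, -0.9]
gripper_width: 0.052
gripper_force: 0.0
```

```bash
python3 - <<'E'
from h import *
go(jig(0,0,.2),-.18)
for n in('side','top'):
    im=shot(n,n+'4.png')
    print(n,[(np.round(d['centre'],3).tolist(),round(d['conf'],2)) for d in vision.spot_in('knob_grip',n)[:3]])
a=cv2.resize(cv2.imread('pics/side4.png')[200:310,190:300],None,fx=5,fy=5); b=cv2.resize(cv2.imread('pics/top4.png')[175:285,175:225],None,fx=5,fy=5)
cv2.imwrite('pics/c4.png',np.hstack([a,b]))
E
```

```text
t 15.15 tcp [0.6248 0.142  0.2079] w 0.052 gf 0.0 ft [ 1.4  0.1 -0.9]
shift now-axes [-1.17 -1.53  0.25] turned-axes [-1.92  0.01  0.26] turn [ 0.01 -0.07  6.17]
side [([0.526, 0.008, 0.078], 0.69), ([0.624, 0.145, 0.122], 0.63)]
top [([0.775, -0.068, 0.014], 0.68), ([0.491, 0.175, 0.042], 0.56), ([0.62, 0.14, 0.124], 0.55)]
```

View pics/c4.png

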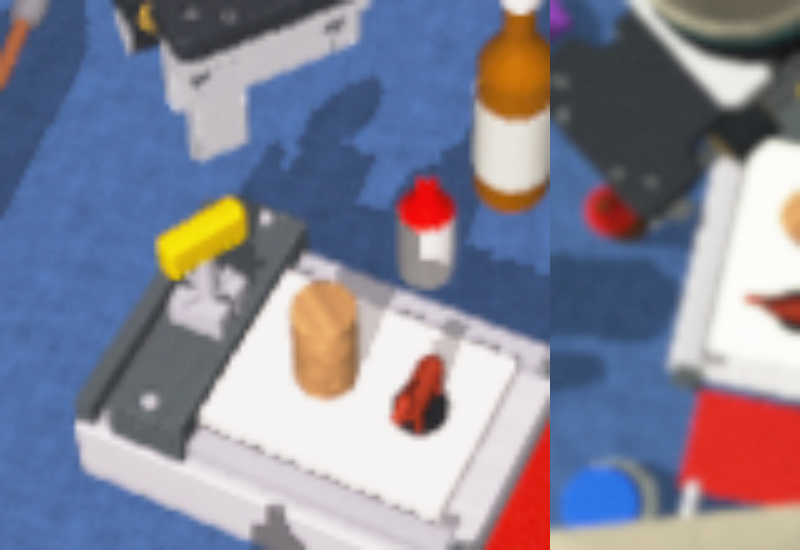

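Request:
apply_moves:
  series:
    - [[0,0,0],[0,0,1],0.2]
    - [[0,0,0],[0,0,1],0.2]
    - [[0,0,0],[0,0,1],0.2]
    - [[0,0,0],[0,0,1],0.2]
    - [[0,0,0],[0,0,1],0.2]

```text
time_s: 15.85
tcp_pos: [0.6213, 0.1416, 0.2007]
ee_rot: [1.0, -0.002, -0.001, 0.0]
ft_force: [0.2, 0.3, -0.8]
gripper_width: 0.0561
gripper_force: 0.0
```

Request:
apply_moves:
  series:
    - [[0,0,0],[0,0,1],0.2]
    - [[0,0,0],[0,0,0.2],0.2]
    - [[-0.95,0,0],[0,0,0],0.2]
    - [[-0.95,0,0],[0,0,0],0.2]
    - [[0,0,0],[0,0,0],0.2]

```text
time_s: 16.35
tcp_pos: [0.5618, 0.1524, 0.2011]
ee_rot: [0.996, -0.089, -0.003, 0.0]
ft_force: [0.2, -0.1, 0.6]
gripper_width: 0.0566
gripper_force: 0.0
```

```bash
python3 - <<'E'
from h import *
go(jig(0,0,.061),-.18)
E
```

```text
t 16.35 tcp [0.5618 0.1524 0.2011] w 0.0566 gf 0.0 ft [ 0.2 -0.1  0.6]
shift now-axes [ 0.23 -0.03  4.67] turned-axes [ 0.21 -0.02  4.67] turn [0.01 0.03 0.02]
```

Request:
apply_moves:
  series:
    - [[0.1,0,0.9],[0,0,0],0.2]
    - [[0,0,1],[0,0,0],0.2]
    - [[0,0,1],[0,0,0],0.2]
    - [[0,0,0.9],[0,0,0],0.2]
    - [[0,0,0.3],[0,0,0],0.2]

```text
time_s: 16.85
tcp_pos: [0.567, 0.1508, 0.0754]
ee_rot: [0.996, -0.09, -0.003, 0.001]
ft_force: [-0.1, -1.1, -0.3]
gripper_width: 0.0564
gripper_force: 0.0
```

Request:
apply_moves:
  series:
    - [[0,0,0],[0,0,0],0.2]
    - [[0,0,0],[0,0,0],0.2]

```text
time_s: 17.05
tcp_pos: [0.5701, 0.1514, 0.0796]
ee_rot: [0.996, -0.09, 0.001, -0.0]
ft_force: [-0.1, -0.4, -0.5]
gripper_width: 0.0563
gripper_force: 0.0
```

```bash
python3 - <<'E'
from h import *
go(jig(0,0,.061),-.18)
E
```

```text
t 17.05 tcp [0.5701 0.1514 0.0796] w 0.0563 gf 0.0 ft [-0.1 -0.4 -0.5]
shift now-axes [-0.07 -0.01  0.62] turned-axes [-0.07 -0.01  0.62] turn [-0.   -0.01 -0.  ]
```

Request:
apply_moves:
  series:
    - [[-0.05,0,0.3],[0,0,0],0.2]
    - [[0,0,0.25],[0,0,0],0]
    - [[0,0,0],[0,0,0],-0.3]
    - [[0,0,0],[0,0,0],-1]
    - [[0,0,0],[0,0,0],-1]

```text
time_s: 17.55
tcp_pos: [0.5678, 0.1518, 0.0626]
ee_rot: [0.996, -0.09, 0.0, -0.0]
ft_force: [0.6, 1.2, -0.6]
gripper_width: 0.0279
gripper_force: 3.5
```

Request:
apply_moves:
  series:
    - [[0,0,0],[0,0,0],-1]
    - [[-0.2,0,0],[0,0,0],-1]
    - [[-0.2,0,0],[0,0,0],-1]

```text
time_s: 17.85
tcp_pos: [0.556, 0.1537, 0.0626]
ee_rot: [0.996, -0.09, 0.001, 0.0]
ft_force: [0.8, -1.2, 0.5]
gripper_width: 0.0275
gripper_force: 30.0
```

Request:
apply_moves:
  series:
    - [[-0.3,0,0],[0,0,0],-1]
    - [[-0.3,0,0],[0,0,0],-1]
    - [[-0.3,0,0],[0,0,0],-1]
    - [[-0.3,0,0],[0,0,0],-1]
    - [[-0.3,0,0],[0,0,0],-1]

```text
time_s: 18.35
tcp_pos: [0.5109, 0.1621, 0.0626]
ee_rot: [0.996, -0.09, 0.0, -0.0]
ft_force: [2.3, 0.1, 0.5]
gripper_width: 0.0273
gripper_force: 30.0
```

Request:
apply_moves:
  series:
    - [[0,0,0],[0,0,0],-1]
    - [[0,0,-0.2],[0,0,0],-1]
    - [[0,0,-0.4],[0,0,0],-1]
    - [[0,0,-0.6],[0,0,0],-1]

```text
time_s: 18.75
tcp_pos: [0.5103, 0.1616, 0.0979]
ee_rot: [0.996, -0.09, -0.002, 0.001]
ft_force: [-0.7, 0.4, -3.3]
gripper_width: 0.0277
gripper_force: 30.0
```

```bash
python3 - <<'E'
from h import *
print(arm.get_state()['qpos'])
go([.556,-.193,.29],.29)
E
```

```text
[ 1.76708425e-01  3.02655974e-01  1.75271195e+00 -1.45234438e-04
  1.08988638e+00  1.92838746e+00]
t 18.75 tcp [0.5103 0.1616 0.0979] w 0.0277 gf 30.0 ft [-0.7  0.4 -3.3]
shift now-axes [ 3.6  11.36 -6.4 ] turned-axes [-1.92 11.76 -6.4 ] turn [ 0.    0.02 -3.14]
```

Request:
apply_moves:
  series:
    - [[0,0,-0.8],[0,0,0],-1]
    - [[0,0,-1],[0,0,0],-1]
    - [[0,0,-1],[0,0,0],-1]
    - [[0,0,-1],[0,0,-0.6],-1]
    - [[0,0,-1],[0,0,-0.6],-1]

```text
time_s: 19.25
tcp_pos: [0.511, 0.1617, 0.2439]
ee_rot: [1.0, 0.001, -0.0, 0.0]
ft_force: [0.1, 0.5, -4.0]
gripper_width: 0.0274
gripper_force: 30.0
```

Request:
apply_moves:
  series:
    - [[0,0,0],[0,0,-0.7],-1]
    - [[0,0,0],[0,0,-0.7],-1]
    - [[0,0,0],[0,0,-0.54],-1]
    - [[-0.2,0.6,0],[0,0,0],-1]
    - [[-0.2,0.8,0],[0,0,0],-1]

```text
time_s: 19.75
tcp_pos: [0.5114, 0.1184, 0.2425]
ee_rot: [0.989, 0.146, -0.0, -0.0]
ft_force: [-0.3, 0.1, -3.0]
gripper_width: 0.0275
gripper_force: 30.0
```

Request:
apply_moves:
  series:
    - [[-0.15,0.9,0],[0,0,0],-1]
    - [[-0.15,0.9,0],[0,0,0],-1]
    - [[-0.15,0.9,0],[0,0,0],-1]
    - [[-0.15,0.9,0],[0,0,0],-1]
    - [[-0.15,0.9,0],[0,0,0],-1]

```text
time_s: 20.25
tcp_pos: [0.5288, -0.0188, 0.2426]
ee_rot: [0.99, 0.145, -0.0, -0.0]
ft_force: [0.4, -0.3, -2.4]
gripper_width: 0.0273
gripper_force: 30.0
```

Request:
apply_moves:
  series:
    - [[-0.15,0.9,0],[0,0,0],-1]
    - [[-0.15,0.9,0],[0,0,0],-1]
    - [[-0.15,0.9,0],[0,0,0],-1]
    - [[-0.15,0.9,0],[0,0,0],-1]
    - [[-0.15,0.9,0],[0,0,0],-1]

```text
time_s: 20.75
tcp_pos: [0.5458, -0.1545, 0.2426]
ee_rot: [0.99, 0.144, -0.0, -0.0]
ft_force: [0.1, 0.5, -3.3]
gripper_width: 0.0277
gripper_force: 30.0
```

```bash
python3 - <<'E'
from h import *
go([.556,-.193,.035],.29)
E
```

```text
t 20.75 tcp [ 0.5458 -0.1545  0.2426] w 0.0277 gf 30.0 ft [ 0.1  0.5 -3.3]
shift now-axes [-0.04  1.33  6.92] turned-axes [-0.04  1.33  6.92] turn [-0.  0. -0.]
```

Request:
apply_moves:
  series:
    - [[0,0.65,0],[0,0,0],-1]
    - [[0,0.6,1],[0,0,0],-1]
    - [[0,0,1],[0,0,0],-1]
    - [[0,0,1],[0,0,0],-1]
    - [[0,0,1],[0,0,0],-1]

```text
time_s: 21.25
tcp_pos: [0.557, -0.1894, 0.1213]
ee_rot: [0.99, 0.144, -0.0, -0.0]
ft_force: [0.2, 0.2, -3.3]
gripper_width: 0.028
gripper_force: 30.0
```

Request:
apply_moves:
  series:
    - [[0,0,1],[0,0,0],-1]
    - [[0,0,0.7],[0,0,0],-1]
    - [[0,0,0.4],[0,0,0],-1]
    - [[0,0,0],[0,0,0],-1]

```text
time_s: 21.65
tcp_pos: [0.5559, -0.1887, 0.0578]
ee_rot: [0.989, 0.145, -0.002, -0.001]
ft_force: [0.2, -0.5, -3.0]
gripper_width: 0.0275
gripper_force: 30.0
```

```bash
python3 - <<'E'
from h import *
go([.556,-.193,.0326],.29)
im=shot('side','s5.png'); cv2.imwrite('pics/s5c.png',cv2.resize(im[90:230,220:380],None,fx=4.2,fy=4.2,interpolation=cv2.INTER_CUBIC))
E
```

```text
t 21.65 tcp [ 0.5559 -0.1887  0.0578] w 0.0275 gf 30.0 ft [ 0.2 -0.5 -3. ]
shift now-axes [-0.04  0.14  0.84] turned-axes [-0.04  0.14  0.84] turn [-0.02  0.02  0.  ]
```

View pics/s5c.png

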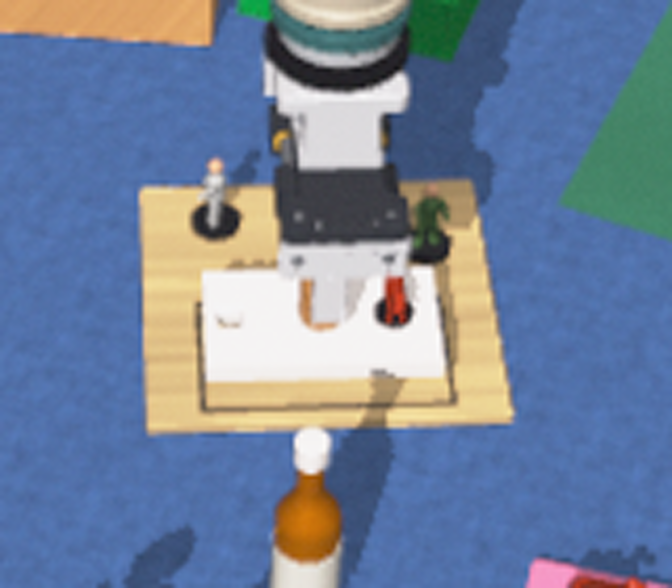

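Request:
apply_moves:
  series:
    - [[0,0.1,0.3],[0,0,0],-1]
    - [[0,0,0.25],[0,0,0],-1]
    - [[0,0,0.15],[0,0,0],-1]
    - [[0,0,0.08],[0,0,0],-1]
    - [[0,0,0],[0,0,0],-1]

```text
time_s: 22.2
tcp_pos: [0.5574, -0.1921, 0.0357]
ee_rot: [0.989, 0.145, -0.0, -0.0]
ft_force: [0.3, 0.2, -3.2]
gripper_width: 0.0275
gripper_force: 30.0
```

Request:
apply_moves:
  series:
    - [[0,0,0.06],[0,0,0],-1]
    - [[0,0,0.05],[0,0,0],-1]
    - [[0,0,0],[0,0,0],-1]

```text
time_s: 22.5
tcp_pos: [0.5578, -0.1922, 0.0327]
ee_rot: [0.989, 0.145, 0.0, 0.0]
ft_force: [-0.5, 0.0, -2.1]
gripper_width: 0.0275
gripper_force: 30.0
```

Request:
apply_moves:
  series:
    - [[0,0,0.03],[0,0,0],-1]
    - [[0,0,0.03],[0,0,0],-1]
    - [[0,0,0],[0,0,0],-1]

```text
time_s: 22.8
tcp_pos: [0.5578, -0.1923, 0.0326]
ee_rot: [0.989, 0.145, 0.0, 0.0]
ft_force: [-1.5, 1.1, 8.1]
gripper_width: 0.0278
gripper_force: 30.0
```

Seated on the board (force turned upward). Release and rise.

Request:
apply_moves:
  series:
    - [[0,0,-0.03],[0,0,0],-0.2]
    - [[0,0,0],[0,0,0],0.1]
    - [[0,0,0],[0,0,0],0.2]
    - [[0,0,0],[0,0,0],0.2]
    - [[0,0,0],[0,0,0],0.2]

```text
time_s: 23.3
tcp_pos: [0.5577, -0.1922, 0.0316]
ee_rot: [0.989, 0.145, -0.0, 0.0]
ft_force: [-0.3, -0.2, -0.3]
gripper_width: 0.0563
gripper_force: 0.0
```

Request:
apply_moves:
  series:
    - [[0,0,-0.5],[0,0,0],0.2]
    - [[0,0,-1],[0,0,0],0.2]
    - [[0,0,-1],[0,0,0],0.2]
    - [[0,0,-1],[0,0,0],0.2]
    - [[0,0,-1],[0,0,0],0.2]

```text
time_s: 23.8
tcp_pos: [0.5575, -0.1921, 0.1678]
ee_rot: [0.989, 0.145, -0.0, -0.0]
ft_force: [0.8, -0.2, 0.1]
gripper_width: 0.0566
gripper_force: 0.0
```

Request:
apply_moves:
  series:
    - [[0,0,-1],[0,0,0],0.2]
    - [[0,0,-1],[0,0,0],0.2]
    - [[0,0,0],[0,0,0],0.2]
    - [[0,0,0],[0,0,0],0.2]

```text
time_s: 24.2
tcp_pos: [0.5577, -0.1922, 0.2267]
ee_rot: [0.989, 0.145, 0.0, 0.0]
ft_force: [0.7, 0.6, 0.1]
gripper_width: 0.0565
gripper_force: 0.0
```

```bash
python3 - <<'E'
from h import *
go([.556,-.193,.0326],.29)
im=shot('side','s6.png'); cv2.imwrite('pics/s6c.png',cv2.resize(im[90:350,200:400],None,fx=2.3,fy=2.3,interpolation=cv2.INTER_CUBIC))
E
```

```text
t 24.2 tcp [ 0.5577 -0.1922  0.2267] w 0.0565 gf 0.0 ft [0.7 0.6 0.1]
shift now-axes [-0.06  0.01  6.47] turned-axes [-0.06  0.01  6.47] turn [ 0. -0.  0.]
```

View pics/s6c.png

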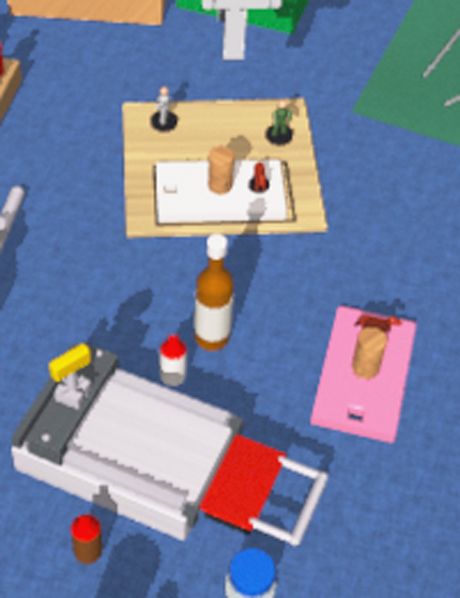

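The picture shows the carrier inside the outline, the flap down, the knob latched and all bystanders standing.

```bash
python3 -c "
from bench import arm
print(arm.job_done())"
```

```text
the job is handed in; nothing more can be done
None
```

The job is handed in: the final picture shows the carrier released inside the outlined place, the flap down on its stop, the knob latched up and every bystander in view (the thinner is out of frame) still standing; no verdict was returned.

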